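# Cheese curler: hold the set collar on the spindle flat

### The job

Push the cheese-curler stand across the counter until its edge sits flush against the dark wooden stop strip, then turn its steel spindle with the fingers until the flat on the spindle faces straight away from the strip. Then raise the square collar up the spindle to the middle of the flat, with its screw head facing the same way as the flat, and finish while still holding it there, so that I can tighten the screw. Leave the other things on the counter where they are.

Things in the scene. Friction and masses are not known exactly. Their poses are not given: they have to be found in the camera images.
- stop: Dark wooden stop strip fixed to the counter, 280 mm long (its x) x 20 mm (its y) x 20 mm high. Origin: centre of its underside. Its face at y = +10 mm is the one the stand is pushed against; the stand starts some 60 to 120 mm away from that face on the strip's +y side, so the stand has to be pushed along the strip's -y.
- stand: Loose cheese-curler stand, 0.8 kg: wooden board 150 mm (its x) x 160 mm (its y) x 28 mm thick; on its middle a dark steel bush (40 mm diameter, top 48 mm above the counter) with the upright spindle. Origin: centre of the underside, on the spindle's axis. Its y = -80 mm face goes against the strip; push on its y = +80 mm face. Home: origin 90 mm from the strip's along the strip's +y.
- stand_back (a point): Middle of the board's y = -80 mm face, 10 mm above the counter. When home, the stand's axes are parallel to the strip's; anywhere along the strip with the board wholly beside it (origin within 65 mm of the strip's middle) will do.
- spindle (a joint): Turn of the steel spindle in the stand, rad, counter-clockwise seen from above positive; at 0 the flat faces the stand's +y, which is straight away from the strip once the stand is home. It starts at +0.5 to +1.4 and has to go to 0. It turns with slight friction (0.06 N m) and stays where it is left.
- flat_mid (a point): On the spindle's axis at half height of its flat, 95 mm above the counter; turns with the spindle, y axis out through the flat. Spindle: upright, 24 mm diameter, top 116 mm above the counter. From 74 to 116 mm it has one flat, 19 mm wide, 7 mm from the axis: pads closed squarely on flat and back stand 19 mm apart, up to 24 mm elsewhere. Round below 74 mm.
- collar: Loose square aluminium collar, 0.16 kg, 50 x 50 x 18 mm high, bore 29 mm, threaded on the spindle and resting on the bush, underside 48 mm above the counter. Origin: bore centre on the underside. A dark round screw head, 12 mm diameter, stands 9 mm out of its +y face; its x faces (50 mm apart) are free for gripping. At the start its y axis is within 0.45 rad of the stand's.
- collar_mid (a point): Bore centre of the collar at half its height (9 mm above its underside). It has to be level with flat_mid at the end, that is 38 mm higher than at the start.
- screw (a point): On the screw head: 30 mm along the collar's +y from the bore's axis, half way up the collar.
- tape_roll: Roll of wide tape standing flat, 100 mm diameter, 48 mm high, behind the strip; leave alone. Origin: centre of its underside.
- jam_jar: Jar with steel cap, 60 mm diameter, 85 mm high; leave alone. Origin: centre of its underside.
- marker: Marker pen lying flat, 115 mm long (its y), 16 mm thick; leave alone. Origin: centre of its underside.
- hex_key: L-shaped hex key lying flat, 90 mm long (its y), 8 mm thick; leave alone. Origin: under the middle of its long leg.
- gift_box: Closed black box 200 x 200 x 85 mm; leave alone. Origin: centre of its underside.
- pot: White bowl, 90 mm diameter, 50 mm high; leave alone. Origin: centre of its underside.
Things that resemble listed ones, but are neither listed nor needed, are in the scene too. What is shaped like the stand but blue is not meant.

How it is judged (in metres and radians):
On the way, in this order (a step that is already met when the one before it is completed fails the run):
1. the stand is pushed flush against the stop strip (y of stand_back in the frame of stop below 0.015 m and angle between the x axis of stand and the x axis of stop, either way round below 0.06 rad and x of stand in the frame of stop between -0.075 and 0.075 m and angle between stand's own z axis and vertical below 0.06 rad), for 0.2 s.
2. the spindle's flat faces straight away from the strip, with the stand home (all of step 1 and value of joint spindle between -0.17 and 0.17 rad), for 0.2 s.
3. the collar is raised to the flat, screw head facing as the flat does, in the fingers (all of step 2 and z of collar_mid in the frame of flat_mid between -0.012 and 0.012 m and x of screw in the frame of flat_mid between -0.007 and 0.007 m and y of screw in the frame of flat_mid above 0.02 m and contact force between the fingers and collar above 2 N), for 0.2 s.
At the end, for the whole second after the job is handed in: Still gripped (over 2 N) and at rest, the collar's middle is within 12 mm of the flat's mid height, screw head within 7 mm of the flat's middle line; spindle within 0.17 rad of 0; stand within 5 mm of the strip, parallel to 0.06 rad, origin within 75 mm of the strip's middle (all of step 3 and linear speed of collar below 0.02 m/s); the arm keeps its last pose, push and grip.
It fails at once if another thing on the counter is disturbed (moved more than 30 mm) (distance of any of tape_roll, jam_jar, marker, hex_key, gift_box, pot from where it was at the start of the episode above 0.03 m).
It also fails if it takes over 58 s, if anything falls off the work surface, if the arm or the gripper's body presses on something with over 40 N, if the wrist force passes 120 N, or if a joint passes its speed limit or range.

### The arm

A 6-joint arm with a two-finger parallel gripper is mounted at the origin on the work surface. World frame = base frame: x ahead of the robot, y to its left, z up, the work surface at z = 0. Lengths are in m, angles in degrees, forces in N, time in s.
With the tool pointing down it reaches from about 0.4 to 0.825 m from the base axis. Payload 7 kg.
Tool frame: the origin (TCP) lies midway between the tips of the shut fingers; the grasp point (between the pads) lies 19 mm behind it (ctrl.grasp_offset is the distance from the TCP to the grasp point, in m); z points along the fingers, x is the direction in which the jaws open and shut, and the axes are right-handed (so a half turn about z gives the same grasp; the last joint's range is limited). The gripper opens to 88 mm and grips with 3 to 60 N. Pads are 19 mm wide; open, the fingers measure 130 mm over their backs; the gripper's body (78 mm by 193 mm) begins 47 mm behind the grasp point.
Start: joints at [89.731, 20.546, 0.682, 0, -70.136, -16.507], TCP at [0.195, 0.646, 0.206] pointing down, gripper open.
Joint ranges: [-176.03, 176.03], [-82.01, 121.73], [-58.28, 71.71], [-173.87, 95.51], [-174.79, -0.11], [-173.66, 173.66]. Speed limits (degrees/s): [136.94, 136.94, 172.46, 180, 180, 180].

### API

Orientations are given as [roll, pitch, yaw] about the fixed x, y, z axes, in that order (R = Rz(yaw) Ry(pitch) Rx(roll)).
In Python, from plant import sensors, snapshot, order, ctrl gives the robot as it stands.
- The arm moves only by the tool send_rows, never from a script. Its argument "commands" is a list of rows, each a list of 3 entries, a list of its own where there are three numbers: the closure, from 0 (fully open) to 1 (shut), then the shift along the world's x, y, z in units of 0.25 m (1.0 is 0.25 m), then the turn, a rotation vector about the world's x, y, z in units of 360 degrees (1.0 is 360 degrees). In form: [[hand, [x, y, z], [ax, ay, az]], ...]. A call has 1 to 12 rows; each row shifts and turns the pose as measured when the row begins; what a row does not reach is not made up. A row lasts 1/10 s, in which the tool goes at most 50 mm and 8.59 degrees, less where a joint would pass 70% of its speed; a pose out of reach is approached as far as the arm can. A call with a number of a shift or a turn outside -1 to 1 is refused whole. A call with a gripper value outside its range is refused whole. The fingers move at their own pace and stop on an object; the grip force is fixed at half the most. Time passes only in rows, so rows that do not move let the fingers close. It gives the time, the measured TCP pose, the force and the opening at its end, in the units of the state.
- sensors.get_obs(): the state, without advancing time (a new reading comes with each control period).
- snapshot(name): name is "scene" or "top" or "wrist"; returns a dict with "color" (420x560x3 uint8, blue, green, red), "z_map" (420x560 float32, m along the optical axis (not along the pixel's ray), 0 where there is no reading), "mtx" (3x3 intrinsics, pixels), "xyz" and "attitude" of the camera in the world. Camera axes: x right, y down, z forward; pixel columns grow to the right and rows downward; lengths in m; the calibration is good to about 2 mm. A picture is of the moment at which its call begins.
- order.close_job(): hands the job in, once; it reports no verdict.
The state is a dict: "clock": time; "joint_pos": joint angles; "qvel": joint speeds; "tau": joint torques, N m; "tool_pos": TCP position; "orientation": TCP orientation; "force": force on the tool from outside, world axes, zero at the start; "moment": the same for the moment, N m; "opening": finger opening in m.
Only numpy, scipy, OpenCV 4.12 (cv2) and the standard library are available. Lean on these libraries where they do the work, as an engineer would, in place of code of your own. Each camera call takes 0.05 s, during which the arm holds its last target.

## Working session

There is one attempt and no reset: what is moved stays moved. The work goes in short steps, Python scripts to look and compute and a tool call to move; the robot and the scene stay as the last step left them, time stands still between calls to the robot, and variables do not carry over. Pictures are saved under pics/ and viewed, and the job is handed in when it is done.

Besides the shell and the picture viewer there is one more tool, called after "Emit:" as name(argument=value, ...) on one line, values as JSON. send_rows: Moves the arm, as the interface text tells. Its arguments: {"type":"object","properties":{"commands":{"type":"array","items":{"type":"array"}}},"required":["commands"]}

```bash
mkdir -p pics; ls
cat > h.py <<'E'
import numpy as np,cv2
from plant import sensors,snapshot,order,ctrl
from scipy.spatial.transform import Rotation as R
def rot(a):
    a=np.array(a,float)
    if a.shape==(3,3): return a
    if a.size==4: return R.from_quat(a).as_matrix()
    return R.from_euler('xyz',a,degrees=True).as_matrix()
def cloud(s):
    z=s['z_map'];v,u=np.mgrid[:z.shape[0],:z.shape[1]]
    K=np.array(s['mtx']);p=np.stack([(u-K[0,2])/K[0,0]*z,(v-K[1,2])/K[1,1]*z,z],-1)
    return p@rot(s['attitude']).T+np.array(s['xyz'])
def ray(s,u,v,h):
    K=np.array(s['mtx']);d=rot(s['attitude'])@np.array([(u-K[0,2])/K[0,0],(v-K[1,2])/K[1,1],1]);c=np.array(s['xyz'])
    return c+d*(h-c[2])/d[2]
E
python3 - <<'E'
from h import *
for n in['scene','top','wrist']:
    s=snapshot(n);cv2.imwrite(f'pics/a_{n}.png',s['color']);print(n,s['xyz'],s['attitude'],s['mtx'])
    np.save(f'pics/a_{n}.npy',s,allow_pickle=True)
print(sensors.get_obs(),ctrl.grasp_offset)
E
```

```text
pics
scene [ 1.88548745 -0.11909867  0.91139773] [-120.86209394   -1.30180758   85.4019203 ] [[531.49033516   0.         288.31911412]
 [  0.         531.49033516 211.59374707]
 [  0.           0.           1.        ]]
top [ 0.40272295 -0.00271991  1.50246849] [-173.69958207    1.26906891  -88.8819443 ] [[524.59241652   0.         281.85225981]
 [  0.         524.59241652 211.19892793]
 [  0.           0.           1.        ]]
wrist [0.27141413 0.62340386 0.38395579] [ 1.62942563e+02 -7.26641687e-02 -1.06772810e+02] [[344.95624661   0.         273.37286465]
 [  0.         344.95624661 212.23040156]
 [  0.           0.           1.        ]]
{'clock': 0.15, 'joint_pos': array([ 8.97308321e+01,  2.05810458e+01,  6.47527840e-01, -1.33414431e-02,
       -7.01367316e+01, -1.65075015e+01]), 'qvel': array([-0.0367014 , -0.03433533,  0.16598736,  0.06674725,  0.04629053,
        0.09596984]), 'tau': array([-1.53731591e-03, -5.83275282e+01,  2.93292725e+01,  7.00131521e+00,
        8.78894760e-03, -1.13445478e-04]), 'tool_pos': array([0.19474911, 0.64589481, 0.20506579]), 'orientation': array([-1.79992064e+02, -7.09182514e-02, -1.06781215e+02]), 'force': array([-0.17310433, -0.25522212,  0.19969206]), 'moment': array([-0.00522062,  0.0003826 ,  0.04816173]), 'opening': 0.08811081393864227} 0.0188
```

View pics/a_top.png

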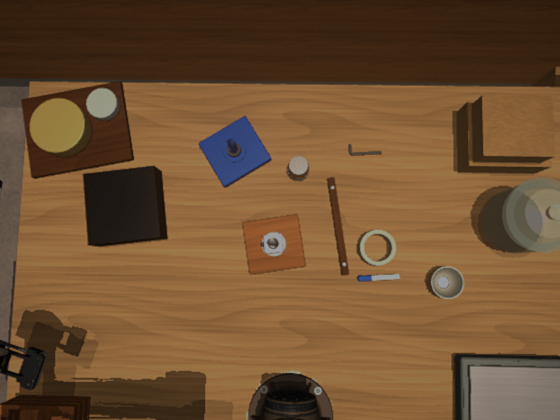

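View pics/a_scene.png

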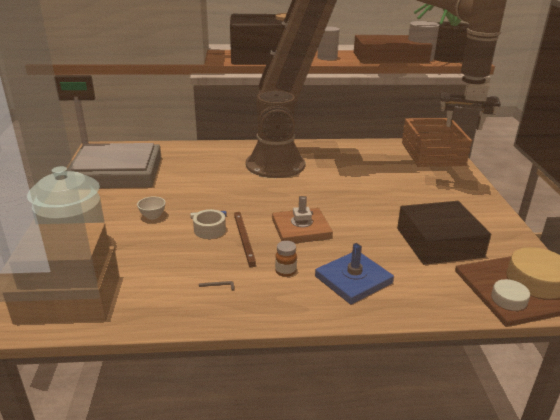

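View pics/a_wrist.png

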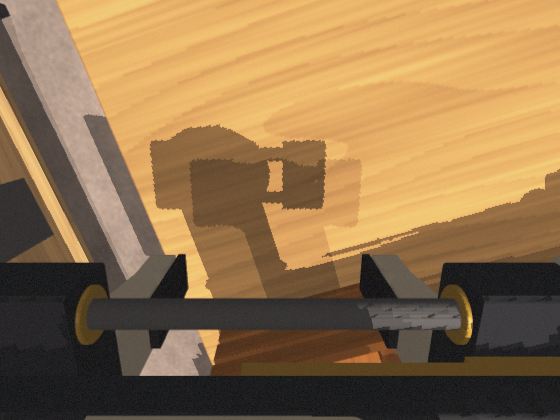

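Candidates: wooden stand at top (273,243) / scene (302,222) versus the blue lookalike at top (235,150) / scene (354,272). I choose the wooden one. Strip at top (338,226). The jar at (298,167) and tape roll at (377,247) are near the strip.

```bash
cat > m.py <<'E'
from h import *
def mask_rect(s,seed,h,tol,win):
    c=cv2.cvtColor(cv2.GaussianBlur(s['color'],(3,3),0),cv2.COLOR_BGR2LAB).astype(float)
    u,v=seed;m=(np.linalg.norm((c-c[v-1:v+2,u-1:u+2].mean((0,1)))*[.5,1,1],axis=2)<tol).astype(np.uint8)
    w=np.zeros_like(m);w[win[1]:win[3],win[0]:win[2]]=1;m&=w
    m=cv2.morphologyEx(m,cv2.MORPH_CLOSE,np.ones((5,5)))
    cs,_=cv2.findContours(m,cv2.RETR_EXTERNAL,cv2.CHAIN_APPROX_NONE)
    k=max(cs,key=cv2.contourArea).reshape(-1,2)
    p=np.array([ray(s,a,b,h)[:2] for a,b in k])
    r=cv2.minAreaRect((p*1000).astype(np.float32));return k,r,cv2.boxPoints(r)
E
python3 - <<'E'
from m import *
s=np.load('pics/a_top.npy',allow_pickle=True).item()
for n,seed,h,win in[('stand',(258,258),.028,(235,205,315,285)),('strip',(337,220),.02,(315,170,355,282))]:
    k,r,b=mask_rect(s,seed,h,14,win);print(n,r,b.round(0).tolist())
    cv2.polylines(s['color'],[k.reshape(-1,1,2)],True,(0,255,0),1)
im=s['color'][150:300,200:420];cv2.imwrite('pics/b.png',cv2.resize(im,None,fx=3.5,fy=3.5,interpolation=2))
P=cloud(s)
for n,(u,v) in dict(jar=(298,167),tape=(377,232),marker=(378,278),spin=(273,243)).items(): print(n,P[v,u])
s2=np.load('pics/a_scene.npy',allow_pickle=True).item()
cv2.imwrite('pics/c.png',cv2.resize(s2['color'][180:250,260:345],None,fx=8,fy=8,interpolation=2))
E
```

```text
stand ((469.76513671875, 52.0555419921875), (218.63560485839844, 223.5738525390625), 1.153515338897705) [[358.0, 162.0], [363.0, -62.0], [581.0, -58.0], [577.0, 166.0]]
strip ((528.0478515625, -123.71914672851562), (280.0646057128906, 23.94549560546875), 9.026153564453125) [[388.0, -134.0], [392.0, -158.0], [668.0, -114.0], [664.0, -90.0]]
jar [ 0.68165731 -0.01019337  0.08326176]
tape [ 0.50941604 -0.23205011  0.04630299]
marker [ 0.38266651 -0.23898066  0.01970932]
spin [0.47032708 0.05277452 0.11476218]
```

View pics/b.png

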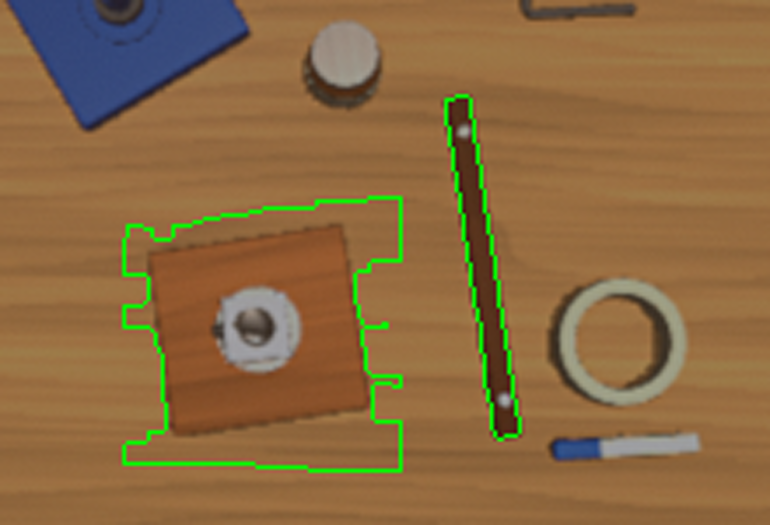

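View pics/c.png

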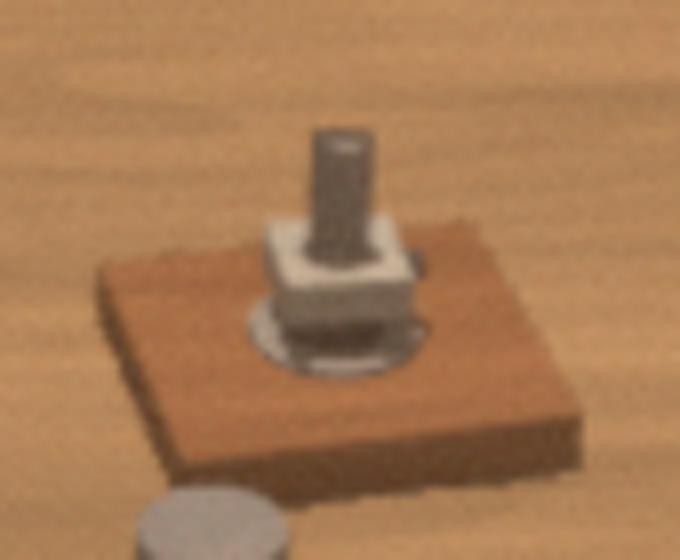

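```bash
cat >> m.py <<'E'
def stand(s,win=(225,195,345,295)):
    g=s['color'].astype(float);ra=g[...,2]/(g[...,1]+1);ok=((ra>1.55)&(g[...,2]>90)).astype(np.uint8)
    w=np.zeros_like(ok);w[win[1]:win[3],win[0]:win[2]]=1;ok&=w
    ok=cv2.morphologyEx(ok,cv2.MORPH_OPEN,np.ones((3,3)))
    cs,_=cv2.findContours(ok,cv2.RETR_EXTERNAL,cv2.CHAIN_APPROX_NONE);k=max(cs,key=cv2.contourArea).reshape(-1,2)
    p=np.array([ray(s,a,b,.028)[:2] for a,b in k]);r=cv2.minAreaRect((p*1000).astype(np.float32));return k,r,cv2.boxPoints(r)
E
python3 - <<'E'
from m import *
s=np.load('pics/a_top.npy',allow_pickle=True).item()
g=s['color'].astype(float)
for u,v in[(258,258),(290,230),(250,290),(320,230),(270,200)]: print(g[v,u])
k,r,b=stand(s);print(r,b.round().tolist())
cv2.polylines(s['color'],[k.reshape(-1,1,2)],True,(0,255,0),1)
im=s['color'][200:290,220:320];cv2.imwrite('pics/b2.png',cv2.resize(im,None,fx=6,fy=6,interpolation=2))
R9=np.radians(9.03);ex=np.array([np.cos(R9),np.sin(R9)]);ey=np.array([-ex[1],ex[0]])
d=np.array(r[0])-[528,-123.7];print('stand in stop',d@ex,d@ey)
P=cloud(s).reshape(-1,3);q=P[(abs(P[:,0]-.47)<.03)&(abs(P[:,1]-.052)<.03)]
t=q[q[:,2]>.1];print('spindle top',t.mean(0),len(t));t=q[(q[:,2]>.055)&(q[:,2]<.075)];print('collar',t.mean(0),len(t))
E
```

```text
[ 41.  78. 131.]
[ 46.  87. 146.]
[ 61. 102. 143.]
[ 63. 107. 150.]
[ 65. 106. 150.]
((472.34161376953125, 55.12560272216797), (147.7919464111328, 157.4879608154297), 9.422548294067383) [[387.0, 121.0], [412.0, -35.0], [558.0, -10.0], [532.0, 145.0]]
stand in stop -26.90160893480729 185.34496373909212
spindle top [0.47313955 0.0556686  0.11579742] 58
collar [0.47078632 0.05565475 0.06629253] 254
```

View pics/b2.png

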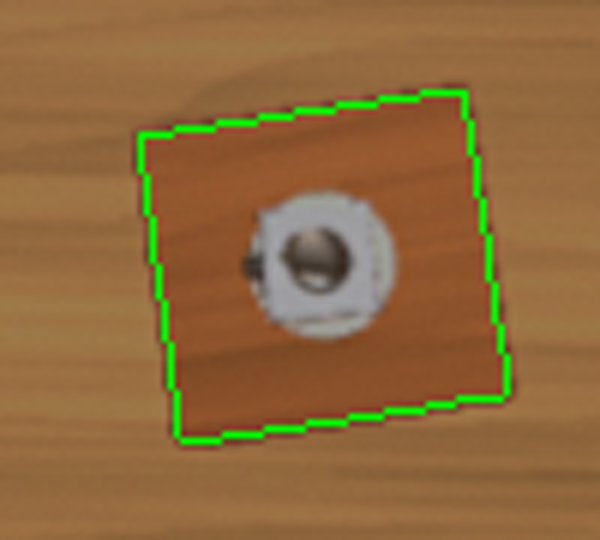

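The stand is the wooden one, at (472, 55) mm with yaw about 9.4°. The strip is at (528, -124) mm with yaw 9.0°. I will push about 95 mm along the strip's -y with open fingers, jaws parallel to the strip.

Emit:
send_rows(commands=[[0, [0.087, -0.16, 0], [0, 0, -0.0223]], [0, [0.087, -0.16, 0], [0, 0, -0.0223]], [0, [0.087, -0.16, 0], [0, 0, -0.0223]], [0, [0.087, -0.16, 0], [0, 0, -0.0223]], [0, [0.087, -0.16, 0], [0, 0, -0.0223]], [0, [0.087, -0.16, 0], [0, 0, -0.0223]], [0, [0.087, -0.16, 0], [0, 0, -0.0223]], [0, [0.087, -0.16, 0], [0, 0, -0.0223]], [0, [0.087, -0.16, 0], [0, 0, 0]], [0, [0.087, -0.16, 0], [0, 0, 0]], [0, [0.087, -0.16, 0], [0, 0, 0]], [0, [0.087, -0.16, 0], [0, 0, 0]]])

```text
clock: 1.35
tool_pos: [0.458, 0.1493, 0.2011]
orientation: [-179.9, -0.3, -173.3]
force: [1.9, 0.8, -0.5]
opening: 0.0873
```

Emit:
send_rows(commands=[[0, [-0.02, 0.09, 0], [0, 0, 0.0063]], [0, [0, 0, -0.1], [0, 0, 0]], [0, [0, 0, -0.15], [0, 0, 0]], [0, [0, 0, -0.15], [0, 0, 0]], [0, [0, 0, -0.15], [0, 0, 0]]])

```text
clock: 1.85
tool_pos: [0.4601, 0.1641, 0.0653]
orientation: [179.7, 0.4, -172.0]
force: [0.8, 0.2, -0.2]
opening: 0.0873
```

Emit:
send_rows(commands=[[0, [-0.03, 0.04, -0.08], [0, 0, 0.003]], [0, [0, 0.01, -0.08], [0, 0, 0]], [0, [0, 0, -0.04], [0, 0, 0]], [0, [0, 0, 0], [0, 0, 0]]])

```text
clock: 2.25
tool_pos: [0.449, 0.1735, 0.0084]
orientation: [-180.0, -0.1, -170.9]
force: [0.1, 0.2, -0.1]
opening: 0.0879
```

Run:
```python
from h import *
o=sensors.get_obs();print(o['tool_pos'],o['orientation'],o['force'])
s=snapshot('scene');cv2.imwrite('pics/d.png',cv2.resize(s['color'][150:290,240:440],None,fx=4,fy=4,interpolation=2))
```

```text
[0.44898081 0.17351413 0.0083665 ] [-1.79969756e+02 -7.55304501e-02 -1.70935401e+02] [ 0.1238013   0.19866658 -0.13177916]
```

View pics/d.png

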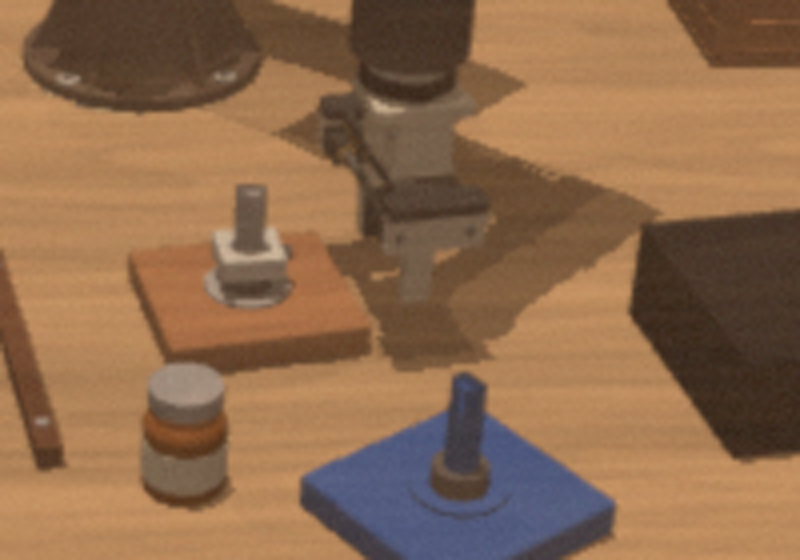

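Emit:
send_rows(commands=[[0, [0.025, -0.04, 0.012], [0, 0, 0]], [0, [0.008, -0.05, 0], [0, 0, 0]], [0, [0.007, -0.045, 0], [0, 0, 0]], [0, [0.007, -0.04, 0], [0, 0, 0]], [0, [0.007, -0.04, 0], [0, 0, 0]], [0, [0.007, -0.04, 0], [0, 0, 0]]])

```text
clock: 2.9
tool_pos: [0.4681, 0.1064, 0.0164]
orientation: [179.8, 0.4, -170.9]
force: [0.2, 0.1, 0.6]
opening: 0.0875
```

Run:
```python
from h import *
o=sensors.get_obs();print(o['tool_pos'],o['orientation'],o['force'])
s=snapshot('scene');cv2.imwrite('pics/e.png',cv2.resize(s['color'][150:290,220:420],None,fx=4,fy=4,interpolation=2))
```

```text
[0.46812198 0.10644698 0.01641768] [ 179.80390271    0.35840128 -170.91308074] [0.2200219  0.10692093 0.62886946]
```

View pics/e.png

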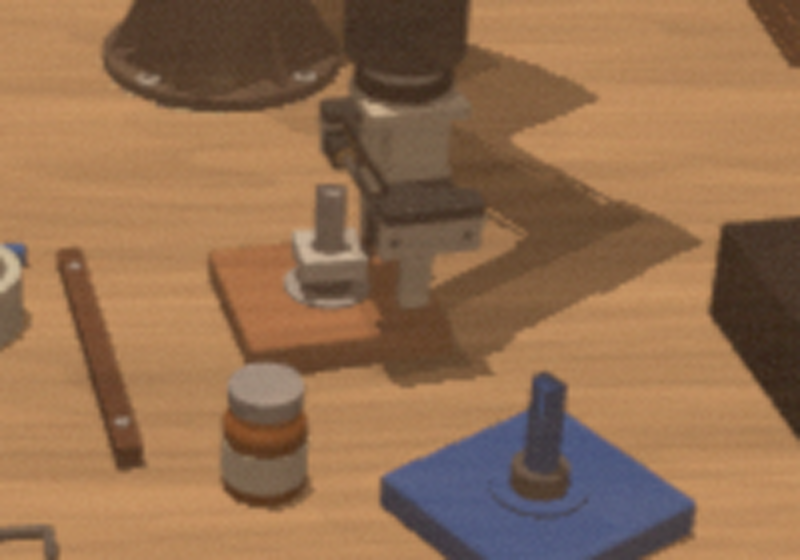

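Run:
```python
from h import *
s=snapshot('scene');P=cloud(s)
cv2.imwrite('pics/f.png',cv2.resize(s['color'][190:250,260:360],None,fx=8,fy=8,interpolation=2))
for v in range(208,236,1): print(v,P[v,323].round(3),P[v,328].round(3),s['color'][v,323])
```

```text
208 [ 1.209 -0.004  0.51 ] [1.208 0.004 0.509] [ 74  94 117]
209 [ 1.208 -0.003  0.508] [1.206 0.004 0.507] [ 74  94 118]
210 [ 1.208 -0.003  0.506] [1.209 0.004 0.507] [ 74  94 115]
211 [ 1.209 -0.003  0.505] [1.208 0.004 0.505] [ 74  94 114]
212 [ 1.209 -0.003  0.504] [1.206 0.005 0.501] [ 76  97 119]
213 [ 1.206 -0.003  0.5  ] [1.204 0.005 0.499] [ 74  93 117]
214 [ 1.208 -0.003  0.499] [1.206 0.005 0.498] [ 75  96 118]
215 [ 1.208 -0.003  0.498] [1.21  0.005 0.498] [ 72  91 113]
216 [ 1.207 -0.003  0.495] [1.209 0.005 0.496] [ 74  92 115]
217 [ 1.209 -0.003  0.494] [1.209 0.005 0.494] [ 74  94 116]
218 [ 1.208 -0.002  0.492] [1.209 0.005 0.492] [ 69  91 112]
219 [ 1.206 -0.002  0.489] [1.208 0.005 0.49 ] [ 72  92 114]
220 [ 1.208 -0.002  0.489] [1.207 0.006 0.488] [ 74  94 117]
221 [ 1.206 -0.002  0.486] [1.207 0.006 0.486] [ 73  95 117]
222 [ 1.206 -0.002  0.484] [1.209 0.005 0.486] [ 75  94 116]
223 [ 1.207 -0.002  0.483] [1.206 0.006 0.482] [ 74  94 116]
224 [ 1.208 -0.002  0.481] [1.208 0.006 0.481] [ 74  96 118]
225 [ 1.208 -0.002  0.48 ] [1.208 0.006 0.48 ] [ 77  99 122]
226 [ 1.208 -0.002  0.478] [1.21  0.006 0.479] [ 70  92 114]
227 [ 1.209 -0.002  0.476] [1.208 0.006 0.476] [ 46  70 101]
228 [ 1.207e+00 -1.000e-03  4.730e-01] [1.206 0.007 0.473] [ 44  69 103]
229 [ 1.207e+00 -1.000e-03  4.720e-01] [1.209 0.006 0.473] [ 45  68 104]
230 [ 1.209e+00 -1.000e-03  4.710e-01] [1.207 0.007 0.47 ] [ 42  67 100]
231 [ 1.208e+00 -1.000e-03  4.690e-01] [1.207 0.007 0.468] [ 42  68 100]
232 [ 1.208e+00 -1.000e-03  4.670e-01] [1.209 0.007 0.467] [ 48  70 104]
233 [ 1.207e+00 -1.000e-03  4.650e-01] [1.208 0.007 0.465] [ 47  70 104]
234 [ 1.209e+00 -1.000e-03  4.640e-01] [1.208 0.007 0.463] [ 45  69 104]
235 [ 1.206 -0.     0.46 ] [1.208 0.007 0.461] [ 45  69 106]
```

View pics/f.png

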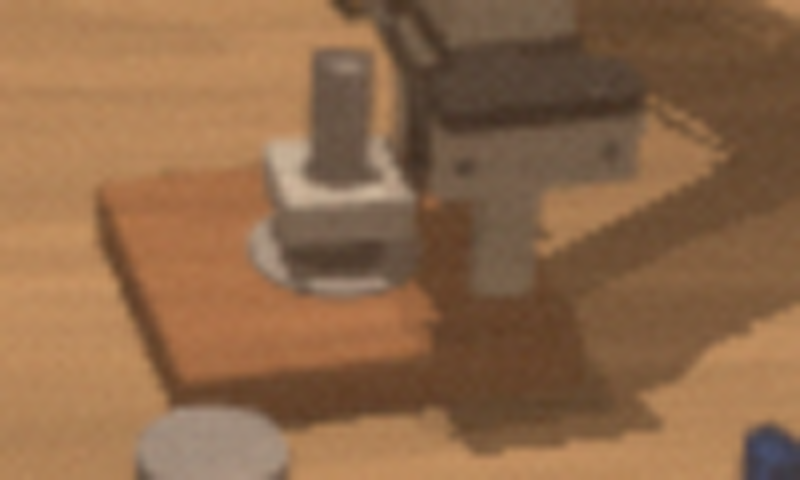

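The fingers rode over the board. When open their tips sit higher than the TCP, so they swing on linkages. I will back off and half close them.

Emit:
send_rows(commands=[[0, [0, 0, 0.06], [0, 0, 0]], [0.5, [-0.03, 0.19, 0], [0, 0, 0]], [0.5, [-0.02, 0.1, 0], [0, 0, 0]], [0.5, [0, 0, -0.06], [0, 0, 0]], [0.5, [0, 0, 0], [0, 0, 0]], [0.5, [0, 0, 0], [0, 0, 0]], [0.5, [0, 0, 0], [0, 0, 0]]])

```text
clock: 3.7
tool_pos: [0.4561, 0.1793, 0.0172]
orientation: [179.8, 0.4, -171.2]
force: [0.1, -0.2, 0.0]
opening: 0.0464
```

Run:
```python
from h import *
o=sensors.get_obs();print(o['tool_pos'],o['orientation'],o['force'],o['opening'])
s=snapshot('scene')
cv2.imwrite('pics/g.png',cv2.resize(s['color'][180:250,270:370],None,fx=8,fy=8,interpolation=2))
```

```text
[0.45610758 0.17928515 0.01723248] [ 179.79150458    0.35818517 -171.24755849] [ 0.14578938 -0.15737332  0.03933094] 0.04642707962848697
```

View pics/g.png

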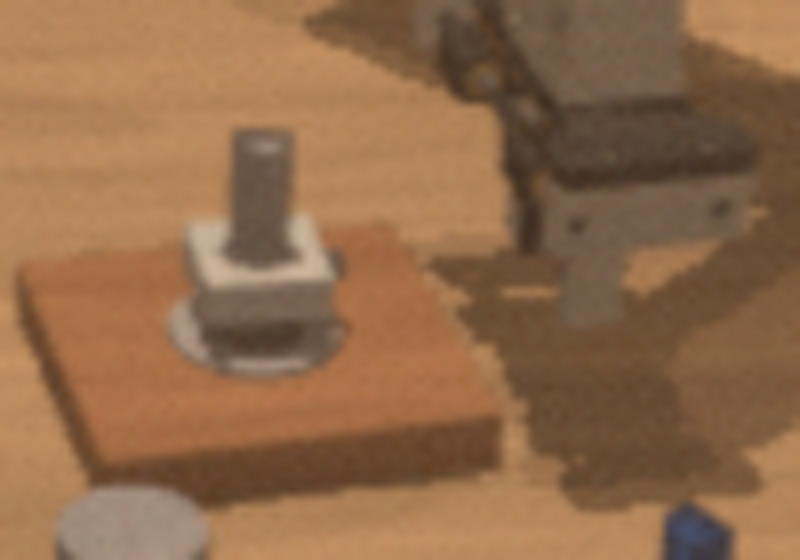

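Run:
```python
from h import *
s=np.load('pics/a_scene.npy',allow_pickle=True).item()
def onx(u,v,x):
    c=ray(s,u,v,0);a=np.array(s['xyz']);t=(x-a[0])/(c-a)[0];return a+t*(c-a)
print(onx(344.4,220.4,.499), onx(322.5,226.8,.531), onx(240+418/4,150+300/4,.512))
# check: spindle top
print(onx(270+263/8,180+135/8,.472))
```

```text
[0.499      0.18744412 0.04307637] [0.531      0.11435885 0.04191318] [0.512      0.18619276 0.03438485]
[0.472      0.05756088 0.11480235]
```

Tips measure about 25 mm above the reported TCP. I will shut the fingers and recheck.

Emit:
send_rows(commands=[[1, [0, 0, 0], [0, 0, 0]], [1, [0, 0, 0], [0, 0, 0]], [1, [0, 0, 0], [0, 0, 0]], [1, [0, 0, 0], [0, 0, 0]], [1, [0, 0, 0], [0, 0, 0]]])

```text
clock: 4.25
tool_pos: [0.4569, 0.1785, 0.0184]
orientation: [179.7, 0.5, -171.4]
force: [-0.4, -0.2, 0.8]
opening: 0.0095
```

Run:
```python
from h import *
o=sensors.get_obs();print(o['tool_pos'],o['orientation'],o['force'],o['opening'])
s=snapshot('scene')
cv2.imwrite('pics/h.png',cv2.resize(s['color'][180:250,290:370],None,fx=8,fy=8,interpolation=2))
s=snapshot('top');P=cloud(s)
cv2.imwrite('pics/h2.png',cv2.resize(s['color'][180:300,180:320],None,fx=5,fy=5,interpolation=2))
s=snapshot('wrist');cv2.imwrite('pics/h3.png',s['color'])
```

```text
[0.45693477 0.17852277 0.01843272] [ 179.73480199    0.4515196  -171.35868961] [-0.41850119 -0.22495055  0.77411512] 0.009518160907191648
```

View pics/h.png

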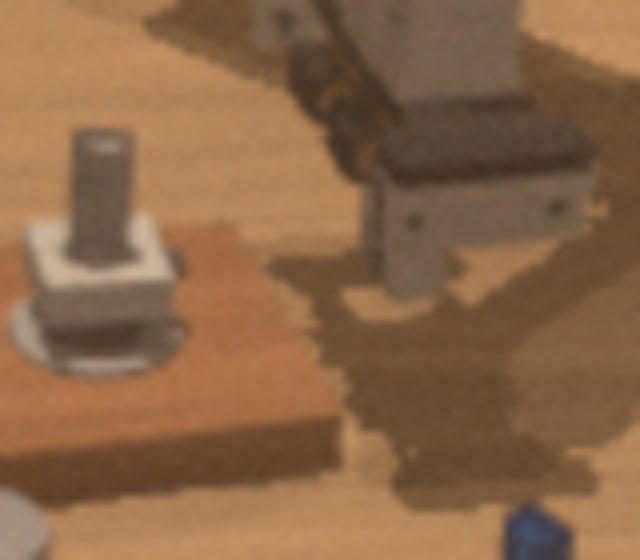

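View pics/h2.png

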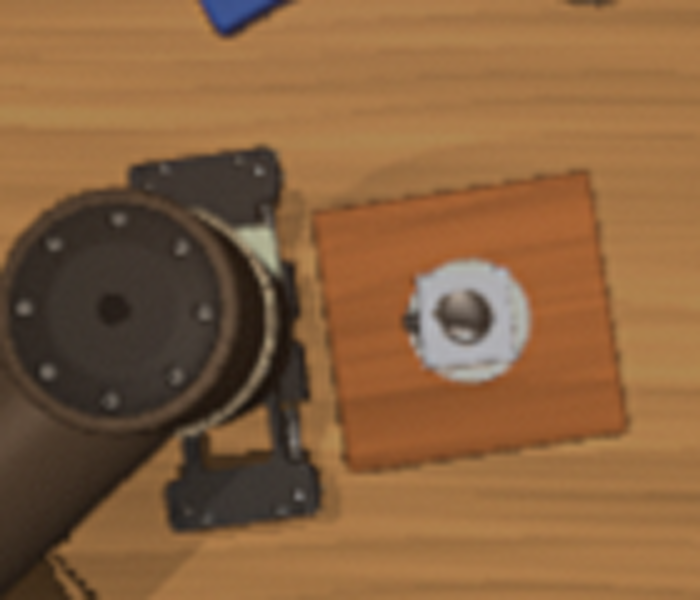

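View pics/h3.png

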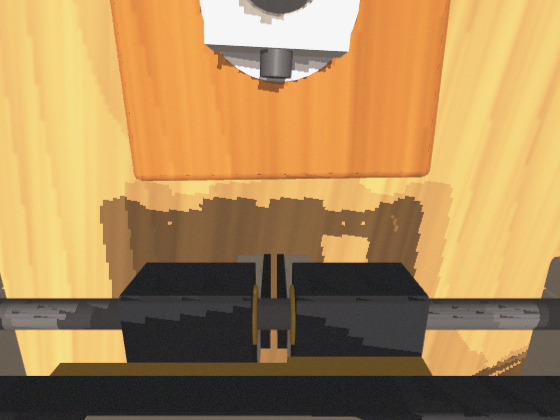

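Run:
```python
from h import *
s=snapshot('wrist');P=cloud(s)
print(s['xyz'],s['attitude'])
for u,v in [(60,220),(500,220),(200,120),(400,120),(273,50),(240,45),(330,40),(222,30)]: print((u,v),P[v,u].round(4))
for u in(248,262,285,296):
  print(u,[ (v,P[v,u].round(3).tolist()) for v in range(246,310,6)])
```

```text
[0.46776953 0.09893378 0.19701242] [ 162.62368949    0.51113356 -171.34182518]
(60, 220) [ 5.876e-01  1.850e-01 -4.000e-04]
(500, 220) [ 3.253e-01  1.442e-01 -1.000e-04]
(200, 120) [0.5027 0.1115 0.0274]
(400, 120) [0.4093 0.0972 0.0287]
(273, 50) [0.4719 0.0808 0.0621]
(240, 45) [0.4832 0.0816 0.0666]
(330, 40) [0.4529 0.0754 0.0666]
(222, 30) [0.4901 0.0776 0.0651]
248 [(246, [0.472, 0.184, 0.0]), (252, [0.472, 0.189, -0.001]), (258, [0.47, 0.169, 0.048]), (264, [0.469, 0.141, 0.111]), (270, [0.469, 0.141, 0.115]), (276, [0.469, 0.142, 0.118]), (282, [0.468, 0.142, 0.12]), (288, [0.468, 0.141, 0.124]), (294, [0.468, 0.141, 0.127]), (300, [0.468, 0.142, 0.129]), (306, [0.467, 0.143, 0.129])]
262 [(246, [0.464, 0.183, -0.0]), (252, [0.463, 0.187, -0.0]), (258, [0.464, 0.169, 0.047]), (264, [0.464, 0.168, 0.055]), (270, [0.463, 0.17, 0.058]), (276, [0.463, 0.173, 0.058]), (282, [0.463, 0.168, 0.071]), (288, [0.463, 0.168, 0.076]), (294, [0.463, 0.169, 0.079]), (300, [0.464, 0.147, 0.118]), (306, [0.464, 0.148, 0.121])]
285 [(246, [0.45, 0.181, -0.0]), (252, [0.449, 0.185, 0.0]), (258, [0.453, 0.167, 0.048]), (264, [0.453, 0.167, 0.054]), (270, [0.453, 0.168, 0.057]), (276, [0.453, 0.171, 0.058]), (282, [0.454, 0.167, 0.071]), (288, [0.454, 0.167, 0.076]), (294, [0.454, 0.168, 0.078]), (300, [0.458, 0.147, 0.117]), (306, [0.458, 0.146, 0.121])]
296 [(246, [0.443, 0.18, 0.0]), (252, [0.442, 0.184, -0.001]), (258, [0.448, 0.166, 0.047]), (264, [0.456, 0.14, 0.11]), (270, [0.456, 0.139, 0.115]), (276, [0.457, 0.139, 0.119]), (282, [0.457, 0.139, 0.121]), (288, [0.457, 0.14, 0.124]), (294, [0.457, 0.14, 0.126]), (300, [0.457, 0.141, 0.128]), (306, [0.457, 0.142, 0.128])]
```

Wrist depth and scene rays agree. The finger tips, and the gripper body, are about 25 mm higher than the reported TCP z. I will use true tip z = tool z + 0.025, lower to tool z ≈ -0.013 and push half open.

Emit:
send_rows(commands=[[0.5, [-0.02, 0, -0.04], [0, 0, 0.001]], [0.5, [0, 0, -0.05], [0, 0, 0]], [0.5, [0, 0, -0.04], [0, 0, 0]], [0.5, [0, 0, 0], [0, 0, 0]]])

```text
clock: 4.85
tool_pos: [0.4507, 0.1784, -0.0167]
orientation: [179.7, 0.4, -170.9]
force: [-0.7, -0.3, 0.6]
opening: 0.0268
```

Run:
```python
from h import *
o=sensors.get_obs();print(o['tool_pos'],o['orientation'],o['force'],o['opening'])
s=snapshot('scene')
cv2.imwrite('pics/i.png',cv2.resize(s['color'][180:250,270:370],None,fx=8,fy=8,interpolation=2))
s=snapshot('wrist');P=cloud(s);z=P[230:275,150:400].reshape(-1,3)
z=z[(z[:,2]>.006)&(z[:,2]<.04)];print(z[:,2].min() if len(z) else None,np.percentile(z,[2,50],axis=0) if len(z) else 0)
```

```text
[ 0.45066112  0.17842383 -0.01665728] [ 179.72392273    0.4429915  -170.94455985] [-0.70284241 -0.34871605  0.56270781] 0.0268499922498913
0.00601834837789017 [[0.4228042  0.16300502 0.00716666]
 [0.46650704 0.17083357 0.01889032]]
```

View pics/i.png

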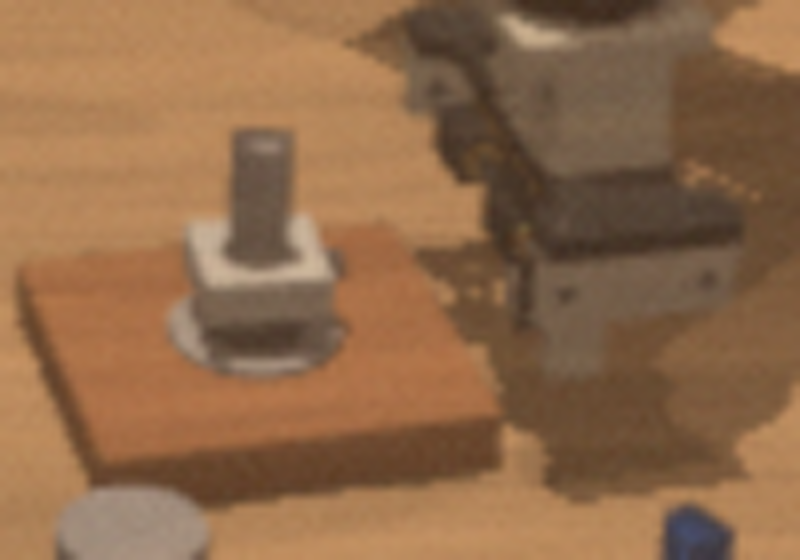

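Emit:
send_rows(commands=[[0.5, [0.01, -0.06, 0], [0, 0, 0]], [0.5, [0.008, -0.05, 0], [0, 0, 0]], [0.5, [0.008, -0.05, 0], [0, 0, 0]], [0.5, [0.008, -0.05, 0], [0, 0, 0]], [0.5, [0.008, -0.05, 0], [0, 0, 0]], [0.5, [0.008, -0.05, 0], [0, 0, 0]]])

```text
clock: 5.55
tool_pos: [0.4663, 0.0987, -0.0142]
orientation: [179.5, 0.8, -170.9]
force: [-0.9, 2.9, -3.1]
opening: 0.044
```

Emit:
send_rows(commands=[[0.5, [0.008, -0.05, 0], [0, 0, 0]], [0.5, [0.008, -0.05, 0], [0, 0, 0]], [0.5, [0.006, -0.04, 0], [0, 0, 0]]])

```text
clock: 5.85
tool_pos: [0.4721, 0.06, -0.0142]
orientation: [179.5, 0.8, -170.9]
force: [-1.3, 4.5, -1.7]
opening: 0.0439
```

```bash
cat > w.py <<'E'
from m import *
def where(name):
    o=sensors.get_obs();d=np.array(o['tool_pos'][:2])*1000-[528,-123.7]
    a=np.radians(9.03);ex=np.array([np.cos(a),np.sin(a)]);ey=np.array([-ex[1],ex[0]])
    print('tool',o['tool_pos'].round(4),o['orientation'].round(1),o['force'].round(1),o['opening'].round(4),'in stop',d@ex,d@ey)
    s=snapshot('top');k,r,b=stand(s,(225,195,350,295));q=np.array(r[0])-[528,-123.7]
    print('stand',r,'in stop',q@ex,q@ey)
    im=s['color'].copy();cv2.polylines(im,[k.reshape(-1,1,2)],True,(0,255,0),1)
    cv2.imwrite(name,cv2.resize(im[170:290,230:370],None,fx=5,fy=5,interpolation=2))
E
python3 -c "
from w import *;where('pics/j.png')"
```

```text
Traceback (most recent call last):
  File "w.py", line 5, in where
    print('tool',o['tool_pos'].round(4),o['orientation'].round(1),o['force'].round(1),o['opening'].round(4),'in stop',d@ex,d@ey)
                                                                                      ^^^^^^^^^^^^^^^^^^
AttributeError: 'float' object has no attribute 'round'
```

```bash
sed -i "s/o\['opening'\].round(4)/round(o['opening'],4)/" w.py
python3 -c "
from w import *;where('pics/j.png')"
```

```text
tool [ 0.4721  0.06   -0.0142] [ 179.5    0.8 -170.9] [-1.3  4.5 -1.7] 0.0439 in stop -26.363568381489213 190.1801157288364
stand ((487.12371826171875, -39.17766571044922), (147.6168670654297, 137.30374145507812), 8.794286727905273) in stop -27.10375795205445 89.89038718004481
```

View pics/j.png

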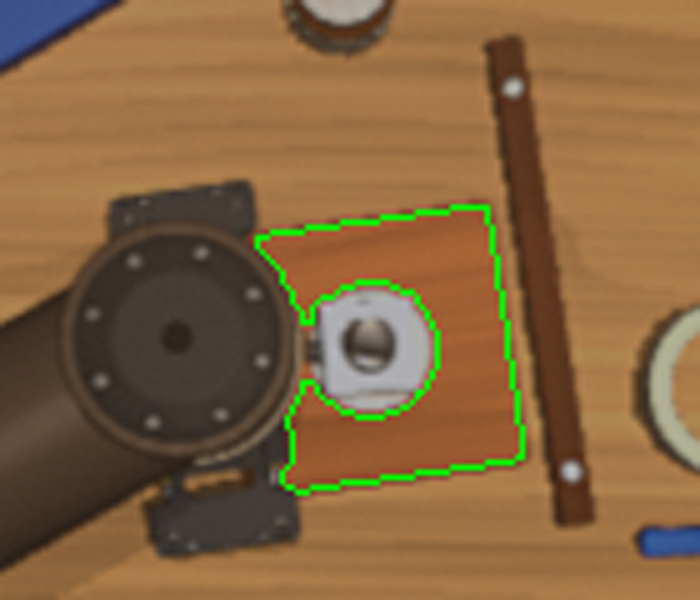

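Emit:
send_rows(commands=[[0.5, [0.005, -0.03, 0], [0, 0, 0]], [0.5, [0.004, -0.025, 0], [0, 0, 0]], [0.5, [0.003, -0.02, 0], [0, 0, 0]]])

```text
clock: 6.2
tool_pos: [0.4741, 0.0483, -0.014]
orientation: [178.8, 1.0, -171.3]
force: [-31.4, 67.2, 7.9]
opening: 0.0437
```

```bash
python3 -c "
from w import *;where('pics/k.png')"
```

```text
tool [ 0.4741  0.0483 -0.014 ] [ 178.8    1.  -171.3] [-31.4  67.2   7.9] 0.0437 in stop -26.210939971367047 178.28313746632543
stand ((490.9566650390625, -62.633453369140625), (147.40711975097656, 151.69235229492188), 8.835068702697754) in stop -26.999738889281364 66.12371648930333
```

View pics/k.png

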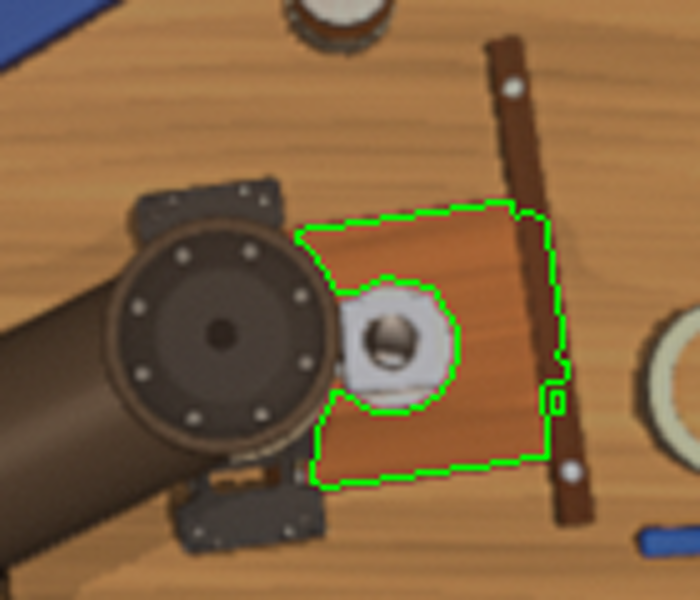

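Emit:
send_rows(commands=[[0.5, [-0.003, 0.02, 0], [0, 0, 0]], [0.5, [-0.006, 0.04, 0.0], [0, 0, 0]], [0.5, [-0.008, 0.05, 0.05], [0, 0, 0]], [0.5, [0, 0.02, 0.15], [0, 0, 0]], [0.5, [0, 0, 0.15], [0, 0, 0]], [0.5, [0, 0, 0.1], [0, 0, 0]], [0.5, [0, 0, 0], [0, 0, 0]]])

```text
clock: 6.95
tool_pos: [0.4672, 0.081, 0.1022]
orientation: [179.1, 0.7, -171.1]
force: [0.9, -0.4, -0.7]
opening: 0.0437
```

```bash
python3 -c "
from w import *;where('pics/l.png')
s=snapshot('wrist');cv2.imwrite('pics/lw.png',s['color']);np.save('pics/lw.npy',s,allow_pickle=True)"
```

```text
tool [0.4672 0.081  0.1022] [ 179.1    0.7 -171.1] [ 0.9 -0.4 -0.7] 0.0437 in stop -27.930218986997925 211.68537855042374
stand ((489.1790771484375, -50.226890563964844), (147.3560791015625, 177.6582489013672), 9.197877883911133) in stop -26.80806604943229 78.65551128774031
```

View pics/lw.png

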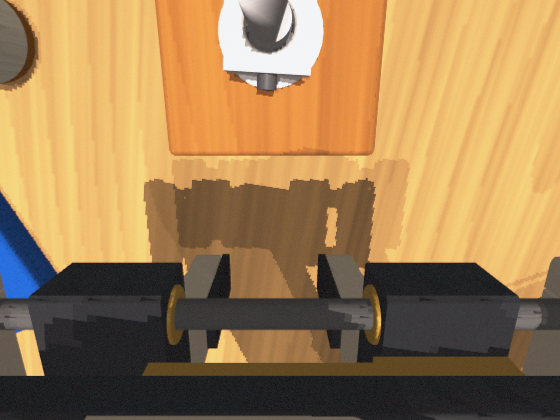

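View pics/l.png

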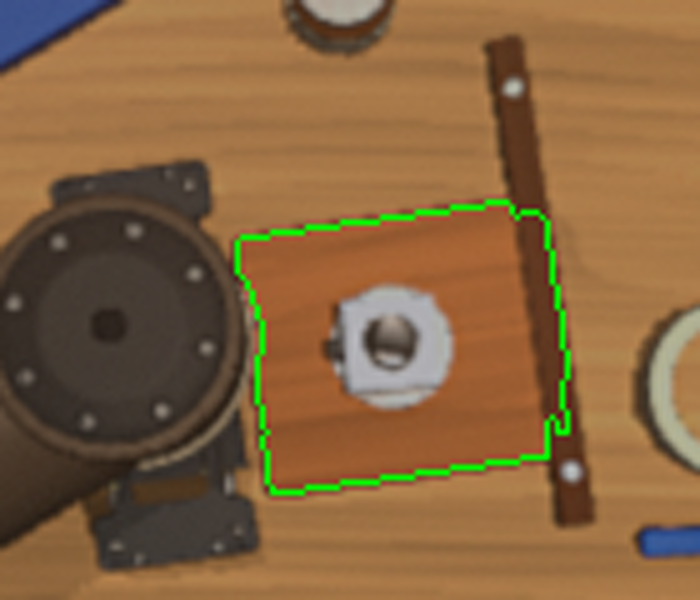

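Emit:
send_rows(commands=[[0.5, [0.01, -0.06, 0.12], [0, 0, 0]], [0.5, [0.01, -0.08, 0.12], [0, 0, 0]], [0.5, [0.01, -0.08, 0], [0, 0, 0]], [0.5, [0, 0, 0], [0, 0, 0]]])

```text
clock: 7.45
tool_pos: [0.4694, 0.0212, 0.1557]
orientation: [179.4, -0.2, -171.2]
force: [-0.3, 0.5, -1.1]
opening: 0.0438
```

```bash
python3 -c "
from w import *;where('pics/n.png')
s=snapshot('wrist');cv2.imwrite('pics/nw.png',cv2.resize(s['color'][0:250,120:420],None,fx=2.4,fy=2.4,interpolation=2));np.save('pics/nw.npy',s,allow_pickle=True)"
```

```text
tool [0.4694 0.0212 0.1557] [ 179.4   -0.2 -171.2] [-0.3  0.5 -1.1] 0.0438 in stop -35.14971926233073 152.32715115892017
stand ((489.6146240234375, -86.85638427734375), (109.4061508178711, 165.2569580078125), 85.1446762084961) in stop -32.126974711549245 42.41163288844583
```

View pics/nw.png

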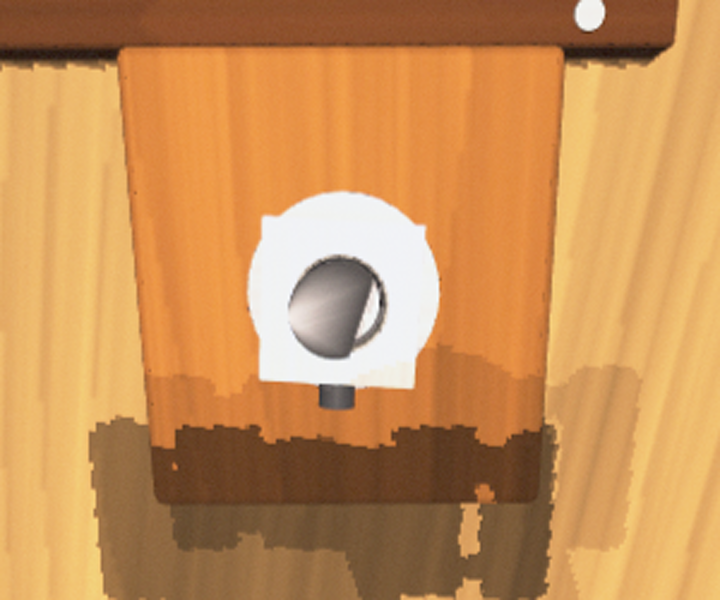

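The picture shows the stand flush against the strip at the top, the flat's edge from crop (372,263) to (352,357), and the collar's screw at (337,395).

```bash
cat > a.py <<'E'
from h import *
def spin(s):
    P=cloud(s);m=((P[...,2]>.108)&(P[...,2]<.122)&(np.hypot(P[...,0]-.487,P[...,1]+.039)<.03)).astype(np.uint8)
    cs,_=cv2.findContours(m,cv2.RETR_EXTERNAL,cv2.CHAIN_APPROX_NONE);k=max(cs,key=cv2.contourArea).reshape(-1,2)
    p=np.array([ray(s,a,b,.116)[:2] for a,b in k])
    return p
E
python3 - <<'E'
from a import *
s=np.load('pics/nw.npy',allow_pickle=True).item()
f=lambda u,v,h:ray(s,u/2.4+120,v/2.4,h)[:2]
a,b=f(372,263,.116),f(352,357,.116);d=b-a;n=np.array([-d[1],d[0]])
p=spin(s);(cx,cy),r=cv2.minEnclosingCircle((p*1000).astype(np.float32));print('circ',cx,cy,r)
c=np.array([cx,cy])/1000
if n@((a+b)/2-c)<0:n=-n
n/=np.linalg.norm(n);print('flat len',np.linalg.norm(d),'dist',n@((a+b)/2-c),'normal deg',np.degrees(np.arctan2(n[1],n[0])))
a,b=f(262,381,.066),f(414,388,.066);d=a-b;print('collar edge',np.linalg.norm(d),np.degrees(np.arctan2(d[1],d[0])),'mid',(a+b)/2)
sc=f(337,395,.060);print('screw',sc)
P=cloud(s);m=(abs(P[...,2]-.066)<.004)&(np.hypot(P[...,0]-.487,P[...,1]+.039)<.045)
q=P[m][:,:2]*1000;print('collar rect',cv2.minAreaRect(q.astype(np.float32)))
a,b=f(125,48,.028),f(560,48,.028);d=a-b;print('board edge',np.linalg.norm(d),np.degrees(np.arctan2(d[1],d[0])),a,b)
E
```

```text
circ 488.5323181152344 -41.09330749511719 12.026639938354492
flat len 0.02408702846058093 dist 0.0068999955941332165 normal deg 176.4029360154777
collar edge 0.04929375882138069 6.1765070343032695 mid [ 0.48529836 -0.01452121]
screw [ 0.48521917 -0.01001908]
collar rect ((488.109130859375, -35.25848388671875), (50.04048538208008, 58.86382293701172), 5.453050136566162)
board edge 0.14325432004952693 8.86301534196137 [ 0.57079631 -0.10733959] [ 0.42925252 -0.12941116]
```

The flat's normal is at 176.4°, so the spindle stands at about +77° (1.35 rad), with its axis near (488.3, -40.7) mm. I will move above it with jaws across the flat.

Emit:
send_rows(commands=[[0.3, [0.02, -0.08, 0], [0, 0, -0.0115]], [0.3, [0.025, -0.08, 0], [0, 0, -0.0115]], [0.3, [0.02, -0.07, 0], [0, 0, -0.0115]], [0.3, [0.01, -0.02, 0], [0, 0, 0]], [0.3, [0, 0, 0], [0, 0, 0]]])

```text
clock: 8.05
tool_pos: [0.4864, -0.0404, 0.1501]
orientation: [179.6, -0.7, 176.2]
force: [0.4, 0.7, 0.3]
opening: 0.0611
```

Emit:
send_rows(commands=[[0.3, [0.006, 0, -0.1], [0.001, 0.002, 0]], [0.3, [0, 0, -0.13], [0, 0, 0]], [0.3, [0, 0, -0.1], [0, 0, 0]], [0.3, [0, 0, 0], [0, 0, 0]]])

```text
clock: 8.45
tool_pos: [0.4875, -0.0376, 0.0647]
orientation: [179.3, -1.5, 176.6]
force: [-0.1, -0.4, -0.5]
opening: 0.0614
```

Run:
```python
from h import *
o=sensors.get_obs();print(o['tool_pos'],o['orientation'],o['force'])
s=snapshot('scene');cv2.imwrite('pics/o.png',cv2.resize(s['color'][150:250,230:340],None,fx=6,fy=6,interpolation=2))
s=snapshot('wrist');cv2.imwrite('pics/ow.png',s['color'])
```

```text
[ 0.48748751 -0.03761719  0.06467179] [179.26245788  -1.4601823  176.58813931] [-0.11344853 -0.40277269 -0.45736213]
```

View pics/o.png

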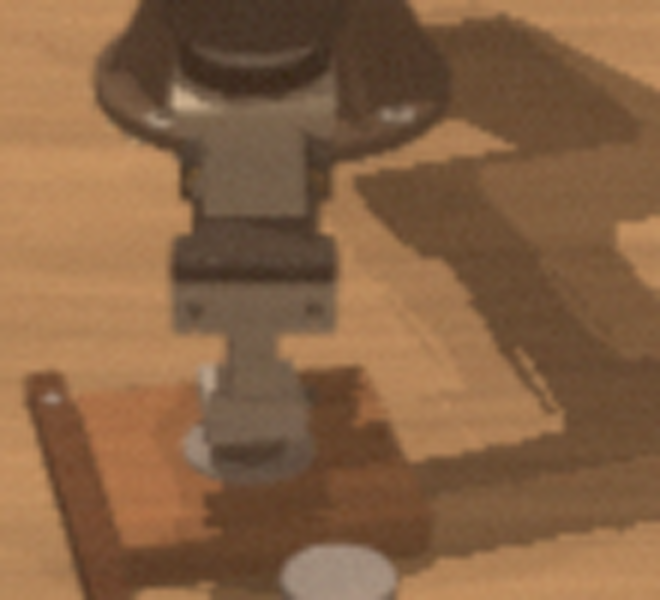

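View pics/ow.png

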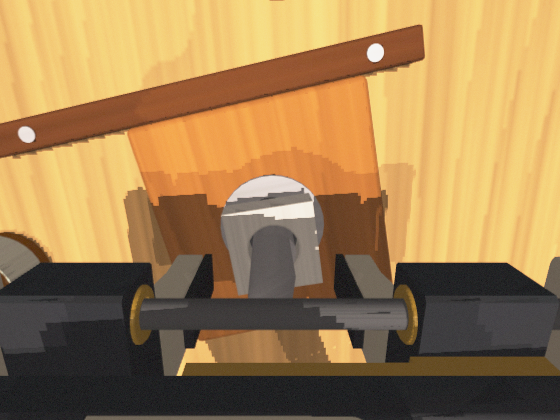

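```bash
cat > g.py <<'E'
from h import *
import sys
# usage: x y z yaw -> needed shift and turn in units
x,y,z,yaw=map(float,sys.argv[1:5]);o=sensors.get_obs()
d=(np.array([x,y,z])-o['tool_pos'])/.25
rv=(R.from_euler('xyz',[180,0,yaw],degrees=True)*R.from_euler('xyz',o['orientation'],degrees=True).inv()).as_rotvec(degrees=True)/360
print('shift',d.round(4),'turn',rv.round(4),'q',o['joint_pos'].round(1))
E
python3 g.py .4885 -.0407 .047 176.4
```

```text
shift [-0.0052 -0.0132 -0.0826] turn [-0.0024 -0.0032 -0.0006] q [ 17.6  12.1 -31.   -1.6 -47.8 -19.9]
```

Emit:
send_rows(commands=[[0.3, [-0.005, -0.013, -0.04], [-0.0024, -0.0032, 0]], [0.3, [0, 0, -0.03], [0, 0, 0]], [0.3, [0, 0, 0], [0, 0, 0]]])

```text
clock: 8.85
tool_pos: [0.4917, -0.039, 0.0538]
orientation: [179.9, 0.4, 176.8]
force: [0.0, -0.2, -0.3]
opening: 0.0615
```

```bash
python3 g.py .4885 -.0407 .047 176.4; python3 g.py .4885 -.0407 .047 176.4
```

```text
shift [-0.0127 -0.0069 -0.0272] turn [-0.0001  0.001  -0.0012] q [ 18.4  12.5 -33.6   0.1 -43.6 -21.7]
shift [-0.0127 -0.0069 -0.0272] turn [-0.0001  0.001  -0.0012] q [ 18.4  12.5 -33.6   0.1 -43.6 -21.7]
```

Emit:
send_rows(commands=[[0.3, [-0.013, -0.007, -0.027], [0, 0.001, -0.001]], [0.3, [0, 0, 0], [0, 0, 0]]])

```text
clock: 9.05
tool_pos: [0.4895, -0.0402, 0.0483]
orientation: [179.9, 0.1, 176.5]
force: [0.5, 0.0, -0.4]
opening: 0.0613
```

```bash
python3 g.py .4885 -.0407 .047 176.4
```

```text
shift [-0.0039 -0.0019 -0.005 ] turn [-0.0003  0.0003 -0.0002] q [ 18.2  12.9 -33.9  -0.1 -43.1 -21.7]
```

Emit:
send_rows(commands=[[0.6, [0.005, -0.002, -0.004], [0, 0, 0]], [0.85, [0, 0, 0], [0, 0, 0]], [1, [0, 0, 0], [0, 0, 0]], [1, [0, 0, 0], [0, 0, 0]], [1, [0, 0, 0], [0, 0, 0]], [1, [0, 0, 0], [0, 0, 0]], [1, [0, 0, 0], [0, 0, 0]]])

```text
clock: 9.75
tool_pos: [0.4885, -0.0412, 0.0475]
orientation: [179.9, -0.2, 176.4]
force: [3.5, -0.1, -0.1]
opening: 0.0229
```

```bash
python3 g.py .4885 -.0407 .047 176.4
```

```text
shift [ 0.      0.0018 -0.0019] turn [-0.0003 -0.0005  0.    ] q [ 18.1  13.  -33.8  -0.2 -43.3 -21.5]
```

Emit:
send_rows(commands=[[1, [0, 0, 0], [0, 0, 0]], [1, [0, 0, 0], [0, 0, 0]]])

```text
clock: 9.95
tool_pos: [0.4885, -0.0412, 0.0475]
orientation: [179.9, -0.2, 176.4]
force: [0.8, 0.5, 0.2]
opening: 0.0229
```

Emit:
send_rows(commands=[[0.6, [0, 0, 0], [0, 0, 0]], [0.6, [0, 0, 0.03], [0, 0, 0]], [0.6, [0.004, 0, 0.01], [0, 0, 0]], [0.85, [0, 0, 0], [0, 0, 0]], [1, [0, 0, 0], [0, 0, 0]], [1, [0, 0, 0], [0, 0, 0]], [1, [0, 0, 0], [0, 0, 0]], [1, [0, 0, 0], [0, 0, 0]]])

```text
clock: 10.75
tool_pos: [0.4905, -0.041, 0.0589]
orientation: [179.9, -0.1, 176.4]
force: [-0.6, -0.6, 2.2]
opening: 0.0189
```

```bash
python3 g.py .4885 -.0407 .057 176.4
python3 - <<'E'
from h import *
o=sensors.get_obs();print(o['opening'])
s=snapshot('scene');cv2.imwrite('pics/p.png',cv2.resize(s['color'][170:240,240:310],None,fx=8,fy=8,interpolation=2))
s=snapshot('wrist');cv2.imwrite('pics/pw.png',s['color'])
E
```

```text
shift [-0.008   0.0013 -0.0078] turn [-0.0003 -0.0002  0.    ] q [ 18.   12.2 -32.9  -0.2 -44.9 -21.5]
0.018855340772277126
```

View pics/pw.png

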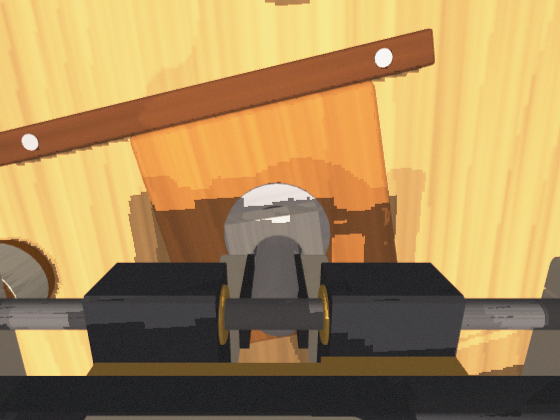

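View pics/p.png

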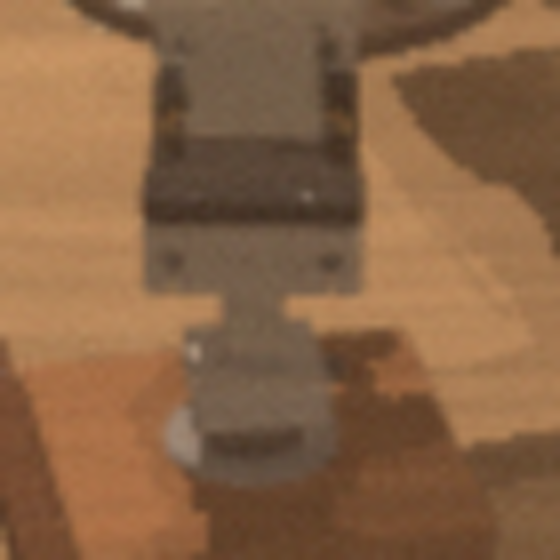

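Opening 18.9 mm, so the pads sit square on the flat and its back. Now I turn, about the spindle's axis.

Emit:
send_rows(commands=[[1, [-0.0005, -0.0015, 0], [0, 0, -0.015]], [1, [-0.0005, -0.0015, 0], [0, 0, -0.02]], [1, [-0.0005, -0.0015, 0], [0, 0, -0.02]], [1, [-0.0005, -0.0015, 0], [0, 0, -0.02]], [1, [-0.0005, -0.0015, 0], [0, 0, -0.02]]])

```text
clock: 11.35
tool_pos: [0.4905, -0.0424, 0.059]
orientation: [179.9, -0.0, 141.1]
force: [-1.1, 1.5, 2.0]
opening: 0.0188
```

```bash
python3 g.py .4884 -.0433 .0589 99
python3 -c "
from h import *
o=sensors.get_obs();print(o['opening'],o['tool_pos'],o['orientation'],o['force'],o['moment'])"
```

```text
shift [-0.0086 -0.0037 -0.0002] turn [-0.0003  0.0003 -0.117 ] q [ 17.9  12.1 -33.   -0.1 -44.7 -56.7]
0.01881984064718665 [ 0.4905476  -0.04236465  0.05895648] [ 1.79854291e+02 -2.55553995e-02  1.41112785e+02] [-1.13998307  1.53767734  2.03401351] [0.43014976 0.31293528 0.020246  ]
```

Emit:
send_rows(commands=[[1, [-0.001, -0.0005, 0], [0, 0, -0.02]], [1, [-0.002, -0.0005, 0], [0, 0, -0.02]], [1, [-0.002, -0.0005, 0], [0, 0, -0.02]], [1, [-0.002, -0.0005, 0], [0, 0, -0.02]], [1, [-0.001, -0.0005, 0], [0, 0, -0.02]], [1, [0, 0, 0], [0, 0, -0.01]]])

```text
clock: 11.95
tool_pos: [0.4896, -0.0436, 0.0589]
orientation: [179.8, 0.1, 99.8]
force: [-1.1, 0.7, 3.4]
opening: 0.0191
```

```bash
python3 g.py .4884 -.0433 .0589 99
python3 -c "
from h import *
o=sensors.get_obs();print(o['opening'],o['tool_pos'],o['orientation'],o['force'],o['moment'])"
```

```text
shift [-0.0047  0.0012 -0.0002] turn [ 0.0001  0.0005 -0.0022] q [ 18.   12.  -33.4   0.1 -44.5 -98.3]
0.019137804610205044 [ 0.48956337 -0.0436053   0.05894083] [1.79833457e+02 7.52039693e-02 9.97892788e+01] [-1.09854846  0.68376936  3.4284994 ] [0.30798989 0.50545751 0.08982209]
```

Emit:
send_rows(commands=[[1, [-0.003, 0, 0], [0, 0, -0.002]], [0.5, [0, 0, 0], [0, 0, 0]], [0.3, [0, 0, 0], [0, 0, 0]], [0.2, [0, 0, 0], [0, 0, 0]], [0.2, [0, 0, 0.1], [0, 0, 0]], [0.2, [0, 0, 0.15], [0, 0, 0]], [0.2, [0, 0, 0.12], [0, 0, 0.01]], [0, [-0.01, 0.04, 0], [0, 0, 0.023]], [0, [-0.01, 0.06, 0], [0, 0, 0.023]], [0, [-0.01, 0.06, 0], [0, 0, 0.023]], [0, [-0.01, 0.06, 0], [0, 0, 0.023]], [0, [0, 0.04, 0], [0, 0, 0.023]]])

```text
clock: 13.15
tool_pos: [0.4768, 0.0221, 0.1547]
orientation: [179.9, 0.2, 145.9]
force: [0.7, -0.1, 0.2]
opening: 0.0878
```

Emit:
send_rows(commands=[[0, [0, 0, 0], [0, 0, 0.023]], [0, [0, 0, 0], [0, 0, 0.023]], [0, [0, 0, 0], [0, 0, 0.023]], [0, [0, 0, 0], [0, 0, 0.023]], [0, [0, 0, 0], [0, 0, 0.023]], [0, [0, 0, 0], [0, 0, 0.008]], [0, [0, 0, 0], [0, 0, 0]]])

```text
clock: 13.85
tool_pos: [0.4754, 0.0238, 0.1544]
orientation: [179.9, 0.1, -167.8]
force: [-0.4, 0.3, -0.4]
opening: 0.0871
```

```bash
python3 -c "
from w import *;where('pics/q.png')
s=snapshot('wrist');cv2.imwrite('pics/qw.png',cv2.resize(s['color'][0:250,120:420],None,fx=2.4,fy=2.4,interpolation=2));np.save('pics/qw.npy',s,allow_pickle=True)"
```

```text
tool [0.4754 0.0238 0.1544] [ 1.799e+02  1.000e-01 -1.678e+02] [-0.4  0.3 -0.4] 0.0871 in stop -28.7897228107128 153.90563165620333
stand ((493.0677490234375, -75.75582122802734), (146.9569549560547, 125.14495849609375), 9.126019477844238) in stop -26.974395632736254 52.83264536872108
```

View pics/qw.png

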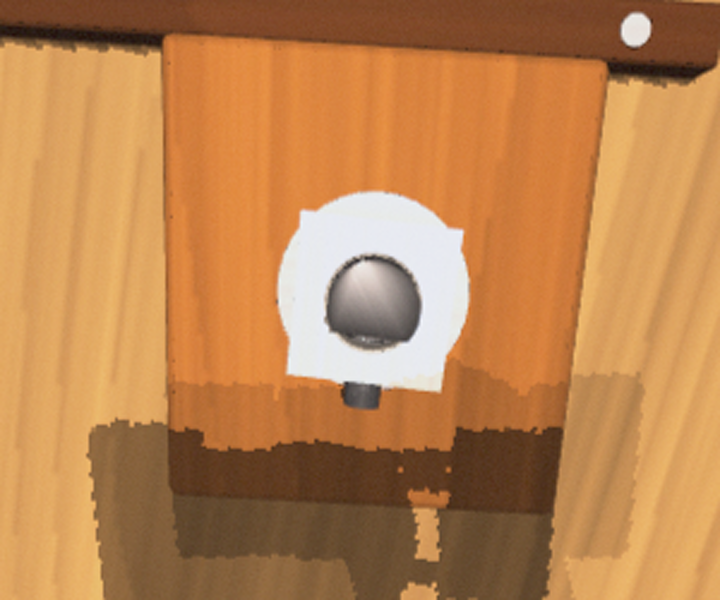

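The flat now faces down in the picture, which is the +y side, with its edge roughly (330,330)–(412,342). The board is still flush with the strip.

```bash
python3 - <<'E'
from a import *
s=np.load('pics/qw.npy',allow_pickle=True).item()
f=lambda u,v,h:ray(s,u/2.4+120,v/2.4,h)[:2]
ang=lambda a,b:(np.linalg.norm(b-a).round(4),np.degrees(np.arctan2(*(a-b)[::-1])).round(1),((a+b)/2).round(4))
print('flat',ang(f(330,331,.116),f(412,342,.116)))
print('collar low edge',ang(f(290,376,.066),f(441,391,.066)))
print('board edge',ang(f(166,37,.028),f(606,63,.028)),'strip edge',ang(f(166,37,.02),f(720,70,.02)))
print('collar L',ang(f(302,211,.066),f(290,376,.066)),'R',ang(f(461,229,.066),f(441,391,.066)))
print('bore',f(372,302,.066))
p=spin(s);print('spin',cv2.minEnclosingCircle((p*1000).astype(np.float32)))
cv2.imwrite('pics/r.png',cv2.resize(s['color'][70:175,220:330],None,fx=7,fy=5.5,interpolation=2))
E
python3 g.py .488 -.040 .028 -171
```

```text
flat (np.float64(0.0213), np.float64(4.7), array([ 0.4876, -0.0342]))
collar low edge (np.float64(0.049), np.float64(6.5), array([ 0.4851, -0.0147]))
board edge (np.float64(0.1452), np.float64(9.1), array([ 0.5004, -0.1179])) strip edge (np.float64(0.1879), np.float64(9.1), array([ 0.4814, -0.1226]))
collar L (np.float64(0.0503), np.float64(-83.6), array([ 0.5123, -0.0369])) R (np.float64(0.0499), np.float64(-83.4), array([ 0.4637, -0.0422]))
bore [ 0.48856314 -0.04007037]
spin ((488.52227783203125, -41.035682678222656), 11.995661735534668)
shift [ 0.0502 -0.2551 -0.5058] turn [-0.0003  0.0003 -0.0085] q [ 26.6   4.  -28.   -0.1 -57.9 -14.5]
```

View pics/r.png

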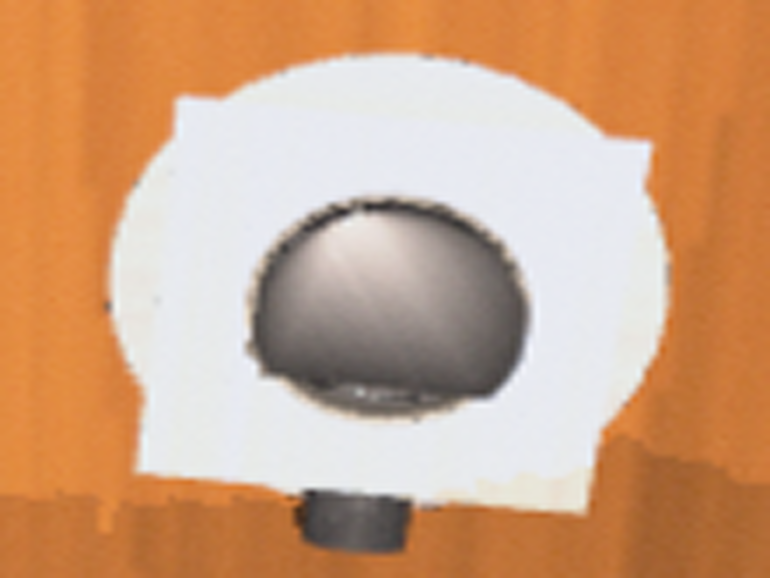

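Flat is about -4.5° from ideal (within ±9.7°) and the collar is at 6.4°, about 2° from the flat. I will grip the collar's x faces at yaw -173.5 and aim for tips at z ≈ 0.056, so the body clears the spindle top.

Emit:
send_rows(commands=[[0, [0.015, -0.08, 0], [0, 0, -0.005]], [0, [0.015, -0.09, 0], [0, 0, -0.005]], [0, [0.015, -0.07, 0], [0, 0, -0.005]], [0, [0, 0, 0], [0, 0, 0]]])

```text
clock: 14.35
tool_pos: [0.4869, -0.0375, 0.1545]
orientation: [179.9, 0.1, -173.8]
force: [0.5, 0.3, 1.2]
opening: 0.0874
```

```bash
python3 g.py .488 -.0402 .075 -173.4
```

```text
shift [ 0.0044 -0.0109 -0.3179] turn [-0.0003  0.0004  0.001 ] q [ 18.7   5.2 -26.6  -0.1 -58.  -12.4]
```

Emit:
send_rows(commands=[[0, [0.004, -0.012, -0.08], [0, 0, 0.001]], [0, [0, 0, -0.1], [0, 0, 0]], [0, [0, 0, -0.1], [0, 0, 0]], [0, [0, 0, -0.05], [0, 0, 0]], [0, [0, 0, 0], [0, 0, 0]]])

```text
clock: 14.85
tool_pos: [0.4884, -0.0395, 0.0704]
orientation: [179.9, 0.3, -173.7]
force: [0.3, -0.3, -0.0]
opening: 0.0874
```

```bash
python3 g.py .488 -.0402 .031 -173.4
```

```text
shift [-0.0015 -0.0027 -0.1576] turn [-0.0005  0.0009  0.0007] q [ 18.4  10.9 -32.8  -0.1 -46.  -12. ]
```

Emit:
send_rows(commands=[[0, [-0.002, -0.003, -0.05], [0, 0.001, 0.0007]], [0, [0, 0, -0.05], [0, 0, 0]], [0, [0, 0, -0.04], [0, 0, 0]], [0, [0, 0, 0], [0, 0, 0]]])

```text
clock: 15.25
tool_pos: [0.4892, -0.039, 0.0348]
orientation: [179.8, 0.1, -173.3]
force: [-0.5, 0.9, 0.6]
opening: 0.0879
```

```bash
python3 g.py .488 -.0402 .031 -173.4
python3 - <<'E'
from h import *
o=sensors.get_obs();print(o['force'])
s=snapshot('scene');cv2.imwrite('pics/t.png',cv2.resize(s['color'][170:240,240:310],None,fx=8,fy=8,interpolation=2))
s=snapshot('wrist');cv2.imwrite('pics/tw.png',s['color'])
E
```

```text
shift [-0.0048 -0.0047 -0.0153] turn [-0.0006  0.0002 -0.0002] q [ 18.3  14.  -34.6  -0.3 -41.2 -11.4]
[-0.49929679  0.94948059  0.60487422]
```

View pics/t.png

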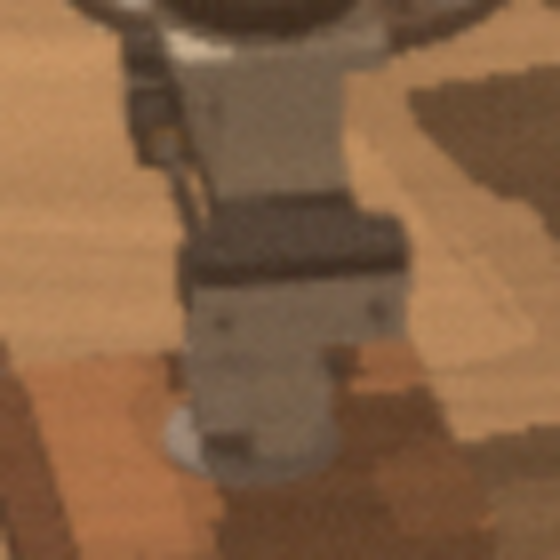

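View pics/tw.png

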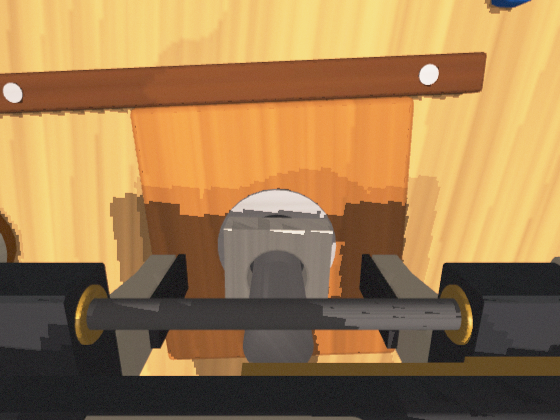

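Emit:
send_rows(commands=[[0, [-0.005, -0.005, -0.014], [0, 0, 0]], [0, [0, 0, 0], [0, 0, 0]]])

```text
clock: 15.55
tool_pos: [0.4894, -0.0401, 0.0332]
orientation: [179.8, 0.3, -173.3]
force: [0.1, -0.3, -0.2]
opening: 0.0876
```

```bash
python3 g.py .488 -.0402 .031 -173.4; python3 -c "
from h import *
print(sensors.get_obs()['force'])"
```

```text
shift [-0.0057 -0.0006 -0.0088] turn [-0.0007  0.0007 -0.0002] q [ 18.2  14.1 -34.9  -0.3 -40.7 -11.3]
[ 0.07772586 -0.28015931 -0.16290075]
```

Emit:
send_rows(commands=[[0.2, [-0.006, 0, -0.009], [0, 0, 0]], [0.3, [0, 0, 0], [0, 0, 0]], [0.5, [0, 0, 0], [0, 0, 0]], [1, [0, 0, 0], [0, 0, 0]], [1, [0, 0, 0], [0, 0, 0]], [1, [0, 0, 0], [0, 0, 0]], [1, [0, 0, 0], [0, 0, 0]]])

```text
clock: 16.25
tool_pos: [0.4885, -0.04, 0.0318]
orientation: [179.8, 0.4, -173.3]
force: [0.1, -0.6, 0.4]
opening: 0.0498
```

```bash
python3 g.py .488 -.0402 .031 -173.4; python3 -c "
from h import *
print(sensors.get_obs())"
```

```text
shift [-0.0018 -0.0008 -0.0031] turn [-0.0008  0.001  -0.0002] q [ 18.2  14.1 -35.2  -0.2 -40.3 -11.4]
{'clock': 16.25, 'joint_pos': array([ 18.22049565,  14.08155234, -35.16334857,  -0.24132926,
       -40.31687028, -11.35489859]), 'qvel': array([-0.03692828,  0.04629103,  0.01580881,  0.00848403, -0.03660813,
        0.00531537]), 'tau': array([ 1.43062419e-02, -4.05547500e+01,  2.04424238e+01,  4.86144975e+00,
        5.41550748e-02, -8.00014677e-03]), 'tool_pos': array([ 0.48845634, -0.03998843,  0.03178674]), 'orientation': array([ 179.75930106,    0.39838359, -173.31865093]), 'force': array([ 0.05266064, -0.56275376,  0.36480103]), 'moment': array([ 0.0808274 , -0.02164786, -0.04601202]), 'opening': 0.04980747586197755}
```

Emit:
send_rows(commands=[[1, [0, 0, 0.02], [0, 0, 0]], [1, [0, 0, 0.025], [0, 0, 0]], [1, [0, 0, 0.025], [0, 0, 0]], [1, [0, 0, 0.025], [0, 0, 0]]])

```text
clock: 16.65
tool_pos: [0.4873, -0.0402, 0.0564]
orientation: [179.8, 0.2, -173.3]
force: [-1.1, 0.1, -1.6]
opening: 0.0497
```

```bash
python3 g.py .4885 -.0402 .0700 -173.4; python3 -c "
from h import *
print(sensors.get_obs()['opening'])"
```

```text
shift [0.0048 0.0001 0.0546] turn [-0.0007  0.0006 -0.0002] q [ 18.2  12.  -33.7  -0.3 -44.1 -11.4]
0.04966544864284643
```

Emit:
send_rows(commands=[[1, [0.005, 0, 0.025], [0, 0, 0]], [1, [0, 0, 0.02], [0, 0, 0]], [1, [0, 0, 0.005], [0, 0, 0]], [1, [0, 0, 0], [0, 0, 0]], [1, [0, 0, 0], [0, 0, 0]]])

```text
clock: 17.15
tool_pos: [0.4895, -0.04, 0.0717]
orientation: [179.7, 0.4, -173.3]
force: [0.4, -0.5, -0.9]
opening: 0.0496
```

```bash
python3 g.py .4885 -.0402 .0700 -173.4
python3 - <<'E'
from w import *
where('pics/u0.png')
s=snapshot('scene');cv2.imwrite('pics/u.png',cv2.resize(s['color'][170:240,240:310],None,fx=8,fy=8,interpolation=2))
s=snapshot('wrist');cv2.imwrite('pics/uw.png',s['color']);np.save('pics/uw.npy',s,allow_pickle=True)
print(sensors.get_obs()['qvel'])
E
```

```text
shift [-0.004  -0.001  -0.0068] turn [-0.0009  0.0011 -0.0002] q [ 18.2  10.8 -32.6  -0.2 -46.1 -11.3]
tool [ 0.4895 -0.04    0.0717] [ 179.7    0.4 -173.3] [ 0.4 -0.5 -0.9] 0.0496 in stop -24.876299560285457 88.75196306563389
stand ((461.6087951660156, -113.43573760986328), (39.75590515136719, 77.62151336669922), 82.83595275878906) in stop -63.95737955026205 20.557255721164918
[-0.03563697 -0.02567271  0.04039131  0.01429228 -0.06190486  0.08362896]
```

View pics/u.png

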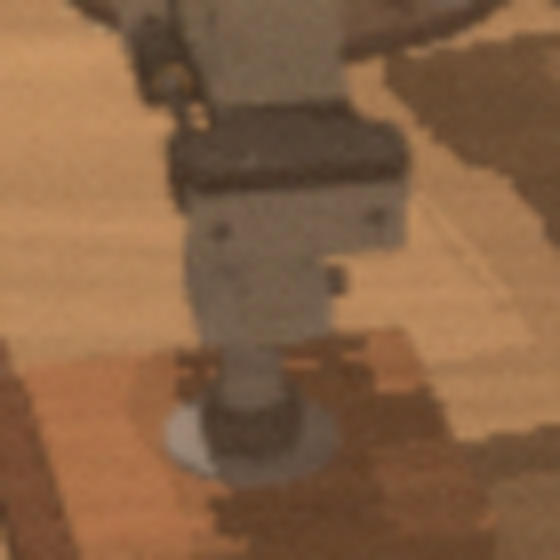

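View pics/uw.png

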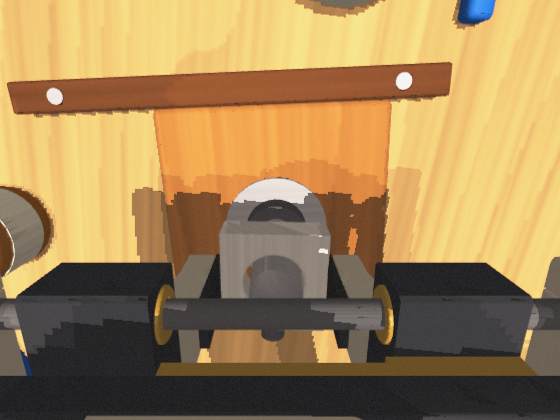

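View pics/u0.png

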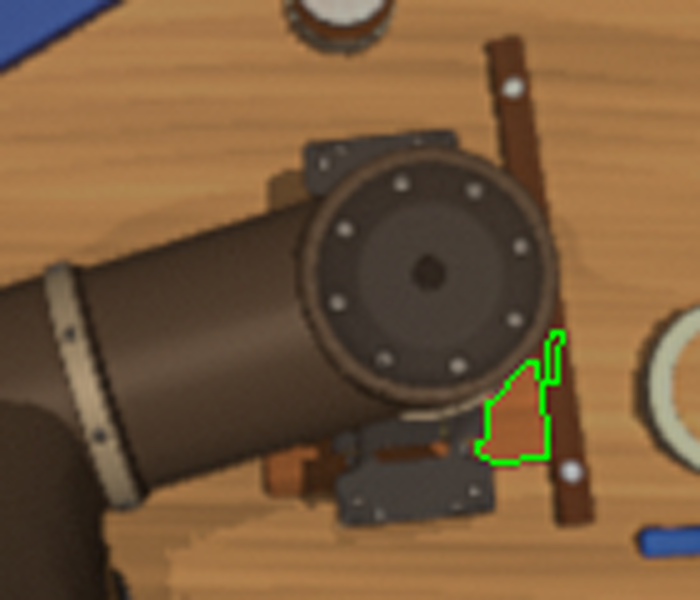

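Collar is up, with the screw at scene crop (336,280) facing +y. I will check the heights and gap numerically.

Run:
```python
from a import *
s=np.load('pics/uw.npy',allow_pickle=True).item();P=cloud(s)
for u,v in[(240,235),(275,240),(310,235),(240,255),(310,255),(230,240)]: print((u,v),P[v,u].round(4))
print('spindle',[P[v,275].round(4).tolist() for v in(265,275,285)],'screw',P[337,272])
a=np.radians(9.03);ex=np.array([np.cos(a),np.sin(a)]);ey=np.array([-ex[1],ex[0]])
Q=P.copy();S=np.stack([(P[...,:2]-[.528,-.1237])@ex,(P[...,:2]-[.528,-.1237])@ey,P[...,2]],-1)
for u in(180,200,350,370): print(u,[(v,S[v,u].round(4)[1:].tolist()) for v in range(94,114,2)])
```

```text
(240, 235) [ 0.5072 -0.0621  0.1047]
(275, 240) [ 0.4913 -0.0622  0.1062]
(310, 235) [ 0.476  -0.0663  0.1058]
(240, 255) [ 0.5062 -0.0532  0.1067]
(310, 255) [ 0.4746 -0.0567  0.1061]
(230, 240) [ 0.5115 -0.0592  0.105 ]
spindle [[0.4902, -0.053, 0.1127], [0.4899, -0.0502, 0.1164], [0.4893, -0.0454, 0.1165]] screw [ 0.48649207 -0.00848431  0.10298647]
180 [(94, [-0.0002, 0.0212]), (96, [0.0009, 0.0197]), (98, [0.0022, 0.021]), (100, [0.0034, 0.0206]), (102, [0.0046, 0.0204]), (104, [0.0058, 0.02]), (106, [0.007, 0.0205]), (108, [0.0082, 0.025]), (110, [0.0094, 0.0272]), (112, [0.0106, 0.0272])]
200 [(94, [0.0003, 0.0191]), (96, [0.0015, 0.0204]), (98, [0.0027, 0.0204]), (100, [0.0039, 0.0201]), (102, [0.0051, 0.0204]), (104, [0.0063, 0.0203]), (106, [0.0075, 0.0188]), (108, [0.0087, 0.0276]), (110, [0.0099, 0.0279]), (112, [0.0111, 0.0264])]
350 [(94, [0.0042, 0.0196]), (96, [0.0054, 0.0192]), (98, [0.0066, 0.0189]), (100, [0.0078, 0.0186]), (102, [0.009, 0.0279]), (104, [0.0102, 0.0268]), (106, [0.0113, 0.0292]), (108, [0.0125, 0.0287]), (110, [0.0137, 0.0284]), (112, [0.0149, 0.028])]
370 [(94, [0.0047, 0.0209]), (96, [0.0059, 0.0206]), (98, [0.0071, 0.0196]), (100, [0.0083, 0.0259]), (102, [0.0095, 0.0265]), (104, [0.0107, 0.0275]), (106, [0.0119, 0.0274]), (108, [0.013, 0.0286]), (110, [0.0142, 0.0282]), (112, [0.0154, 0.0279])]
```

Run:
```python
from h import *
o=sensors.get_obs();print(o['clock'],o['opening'],o['force'],o['moment'])
print(order.close_job())
```

```text
17.3 0.04970699023768095 [-0.95648791  0.14585265 -2.48890307] [ 0.04969878 -0.0154261  -0.00260038]
the job is handed in; nothing more can be done
None
```

I pushed the stand flush against the strip, turned the spindle so its flat faces away from the strip, and lifted the collar to the flat. I handed the job in at 17.3 s with the collar still gripped. No verdict is reported back.

**Last checks**
- **Stand:** the board's edge meets the strip's face within the 2 mm calibration and is parallel to it. The spindle top still reads 116.5 mm, so the stand was not lifted.
- **Spindle:** the flat measured about -4.5° (-0.08 rad), inside the ±0.17 rad limit. I measured this before gripping the collar; afterwards the flat was hidden from the cameras. Forces during the lift stayed within a few newtons.
- **Collar:** its top is at about 105.5 mm, so its middle is at about 96.5 mm against a target of 95 mm. The screw head faces the flat's way to within about 2°.
- **Grip:** the fingers are 49.7 mm apart on the collar's 50 mm width. The force on the collar itself is not measured directly.

**What disagreed**
- **Tool height:** the reported tool height was about 25 mm lower than the real finger tips, according to both cameras. The first push passed over the board without moving it. I corrected for the offset from then on.
- **First spindle grip:** it caught the round part (22.9 mm opening), so I redid it higher and got 18.9 mm on the flat.
- **Push force:** it peaked at about 74 N at the wrist when the stand met the strip, below the 120 N limit.
- **Other things on the counter:** I touched none of them knowingly, but I did not re-measure their positions at the end.

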